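# Pop the lever-top jar and lay its lid back

### The arm

A 6-joint arm with a two-finger parallel gripper is mounted at the origin on the work surface. World frame = base frame: x ahead of the robot, y to its left, z up, the work surface at z = 0. Lengths are in mm, angles in rad, forces in N, time in s.
With the tool pointing down it reaches from about 350 to 975 mm from the base axis. Payload 7.1 kg.
Tool frame: the origin (TCP) lies on the front face of the gripper's body, between the roots of the fingers; the fingertips stand 80 mm ahead of it and the grasp point (between the pads) lies 61 mm ahead of it (env.tips_ahead is the distance from the TCP to the fingertips, in mm); z points along the fingers, y is the line along which they close (so a half turn about z gives the same grasp; the last joint's range is limited). The gripper opens to 88 mm and grips with 3 to 60 N. Pads are 20 mm wide; open, the fingers measure 115 mm over their backs; the gripper's body (75 mm by 178 mm) begins 61 mm behind the grasp point.
Start: joints at [-1.258, 0.423, 1.63, -0, 1.089, -0.019], TCP at [203.608, -590.888, 302.675] pointing down, gripper open.
Joint ranges: [-3, 3], [-0.9, 2.11], [0.09, 2.58], [-1.31, 4.45], [0.11, 2.69], [-2.54, 2.54]. Speed limits (rad/s): [2.39, 2.39, 3.01, 3.14, 3.14, 3.14].

### API

Orientations are given as a unit quaternion [x, y, z, w].
In Python, from station import env, set_gripper, viewer, workorder gives the robot as it stands. Calls block until the motion is done:
- env.reach(position, orientation): joint-space move of the TCP to a pose.
- env.move_l(position, rot=None, rate=150, f_stop=None): straight line of the TCP; rot=None keeps the orientation; rate is the mean speed in mm/s. With f_stop (N) it stops when the force on the tool has changed by that much, and returns True; else False.
- env.move_joints(angles): joint-space move.
- set_gripper(opening): finger opening in mm; the grip force is fixed at half the most; returns when the fingers have stopped.
- env.hold(seconds).
- env.ik(position, orientation): joint angles nearest the present ones, or None.
- env.read_state(): the state.
- viewer.camera(name): name is "side" or "top" or "wrist"; returns the picture (400x640x3 uint8, blue, green, red); there is no depth.
- viewer.camera_params(name): a dict with "fx", "fy", "cx", "cy" (pixels), "pose" (4x4, takes a point from camera to world coordinates); the wrist camera has in their place "tool_from_camera" (4x4, takes a point from camera to tool coordinates, whose origin is the TCP and whose axes are the flange's). Camera axes: x right, y up, looking along -z (the intrinsics and any distortion apply to the point x, -y, -z); pixel columns grow to the right and rows downward; lengths in mm; the calibration is good to about 2 mm. A picture is of the moment at which its call begins: read the wrist's pose just before it. camera_params takes no time and is no camera call.
A pose or a line that the arm cannot do raises env.IKError and nothing moves.
- workorder.sign_off(): hands the job in; it is judged then, once.
The state is a dict: "time_s": time; "qpos": joint angles; "dq": joint speeds; "tau": joint torques, N m; "tool_pos": TCP position; "orientation": TCP orientation; "force": force on the tool from outside, world axes, zero at the start; "wrist_torque": the same for the moment, N m; "width": finger opening in mm; "grip_force": force on a finger pad.
Only numpy, scipy, OpenCV 4.12 (cv2) and the standard library are available. Lean on these libraries where they do the work, as an engineer would, in place of code of your own. Each camera call takes 0.05 s, during which the arm holds its last target. There are 200 camera calls.

### The job

Open the larger of the two lever-top jars: press its thumb lever down so that the sprung lid pops up, then lay the fingers calmly against the underside of the lid to steady it and ease it gently over backwards until it leans open on its hinge stop and stays there by itself. Leave the smaller jar shut, and let go of everything.

Things in the scene. Friction and masses are not known exactly. Their poses are not given: they have to be found in the camera images.
- jar: Larger lever-top jar, fixed: clear glass, 110 mm across, on the 20 mm board. Origin: centre of its underside; z up; -x its front (lever, towards the robot), +x its back (hinge). Steel lid disc 116 mm across, z 110 to 118 mm when shut; hinge axis along y at x +62, z +114; lid's front edge 120 mm from it. All offsets in mm in this jar's frame; the smaller jar, same build, is 82 mm across.
- jar_lever (a joint): Flat steel thumb lever at the larger jar's front, rad: 0 at rest, grows as pressed, 0.3 at its stop. Pivot along y at x -76, z +88; a hook rises from it over the lid's front edge. Press straight down on its pad: 32 mm (x) by 28 mm (y), centre x -112, y 0, flat top z +92 at rest. The lid is free after about 5 mm (0.14 rad, 3 N), stop at 11 mm (5 N); springs back when let go.
- jar_lid (a joint): Larger jar's lid, rad: 0 shut, 1.57 upright, 1.95 on its stop. Its spring throws it up; it nods and rests near 1.05 rad (front edge 60 mm before the axis, 104 mm above). Short of upright it falls back to that; past upright its weight lays it on the stop. Push (under 2 N) level towards +x with fingertips 95 mm above the axis, their centre going from 115 mm before to 15 mm behind the axis.
- small_lid (a joint): Lid of the smaller lever-top jar (82 mm across, mouth 70 mm high, same glass and steel, standing elsewhere on the board), rad: 0 shut. It must stay shut.

How it is judged:
By the outcome, as a careful person would: the job done as asked, in the order asked, and still so for the second after the job is handed in, with the robot touching nothing.
It also fails if it takes over 42 s, if anything falls off the work surface, if the arm or the gripper's body presses on something with over 40 N, if the wrist force passes 120 N, or if a joint passes its speed limit or range.

## Working session

There is one attempt and no reset: what is moved stays moved. The work goes in short steps, each a Python script; the robot and the scene stay as the last script left them, time stands still between calls to the robot, and variables do not carry over. Pictures are saved under pics/ and viewed, at most 10 in all, crops included, and the job is handed in when it is done.

```bash
mkdir -p pics; ls; python3 - <<'E'
from station import env, viewer
import cv2
for n in("top","side"):
    cv2.imwrite(f"pics/{n}0.png",viewer.camera(n))
    p=viewer.camera_params(n);print(n,{k:(v if k!="pose" else [list(map(lambda a:round(float(a),3),r)) for r in v]) for k,v in p.items()})
print(env.read_state())
E
```

```text
pics
top {'fx': 380.98026767336165, 'fy': 380.98026767336165, 'cx': 316.6281159254522, 'cy': 197.61301979659692, 'pose': [[0.027, 0.994, -0.104, 467.568], [-1.0, 0.026, -0.014, -19.301], [-0.011, 0.104, 0.995, 910.143], [0.0, 0.0, 0.0, 1.0]]}
side {'fx': 517.1134030559813, 'fy': 517.1134030559813, 'cx': 331.0915007347177, 'cy': 194.15699490164377, 'pose': [[0.986, 0.126, -0.111, 450.106], [-0.168, 0.749, -0.641, -644.198], [0.002, 0.651, 0.759, 832.521], [0.0, 0.0, 0.0, 1.0]]}
{'time_s': 0.1, 'qpos': array([-1.25802988e+00,  4.23789414e-01,  1.63059968e+00, -2.72368968e-05,
        1.08862106e+00, -1.90294404e-02]), 'dq': array([ 0.00050702, -0.00209306, -0.00218775,  0.00081281,  0.00025781,
        0.0006509 ]), 'tau': array([-9.66084517e-04, -5.45616245e+01, -2.74322605e+01,  6.44062506e-02,
        1.87878718e-02, -2.34192049e-05]), 'tool_pos': array([ 203.46895749, -590.53656965,  301.96921409]), 'orientation': array([ 9.86269176e-01,  1.65144208e-01, -1.15650984e-04, -6.99356642e-04]), 'force': array([-0.46812616,  0.5170784 , -0.10742148]), 'wrist_torque': array([-0.02973703, -0.02772128, -0.03403327]), 'grip_force': 0.0, 'width': 87.64510330168315}
```

View pics/top0.png

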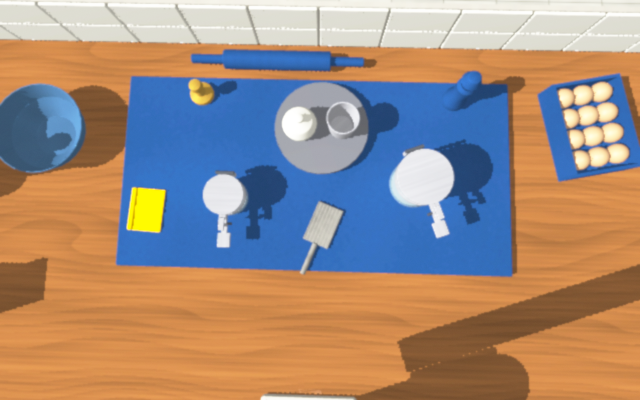

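View pics/side0.png

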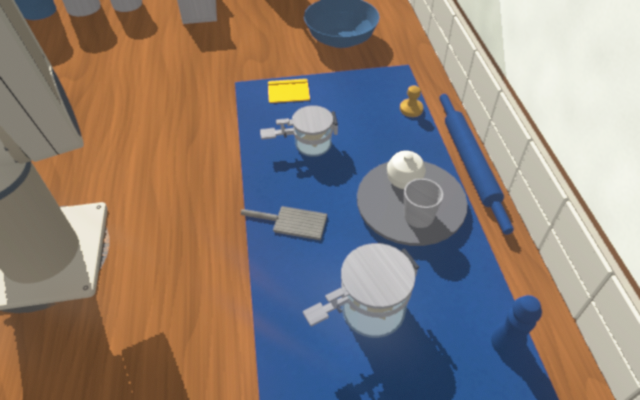

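The top view shows the large jar's lid at about (425,177) with its pad at (440,229). In the side view the lid is at (378,275) and the pad at (317,314). The small jar is at (225,195) in the top view. I'll segment the bright steel for better accuracy.

```bash
cat > h.py <<'E'
import numpy as np
from station import viewer
def ray(n,u,v):
    p=viewer.camera_params(n);T=np.array(p["pose"])
    d=T[:3,:3]@np.array([(u-p["cx"])/p["fx"],-(v-p["cy"])/p["fy"],-1]);return T[:3,3],d
def onz(n,u,v,z):
    o,d=ray(n,u,v);return o+d*(z-o[2])/d[2]
def proj(n,P):
    p=viewer.camera_params(n);T=np.array(p["pose"]);c=T[:3,:3].T@(np.array(P)-T[:3,3])
    return p["cx"]+p["fx"]*c[0]/-c[2],p["cy"]-p["fy"]*c[1]/-c[2]
E
python3 - <<'E'
from h import *
import cv2
print("top lid",onz("top",425,177,138),"pad",onz("top",440,229,112))
print("side lid",onz("side",378,275,138),"pad",onz("side",317,314,112))
a=cv2.imread("pics/top0.png")[135:250,375:475];b=cv2.imread("pics/side0.png")[230:345,290:430]
a=cv2.resize(a,None,fx=4,fy=4,interpolation=2);b=cv2.resize(b,None,fx=4,fy=4,interpolation=2)[:, :400*1+160]
cv2.imwrite("pics/cA.png",a);cv2.imwrite("pics/cB.png",b)
E
```

```text
top lid [ 596.12955831 -228.74147287  138.        ] pad [ 491.77818078 -266.63537531  112.        ]
side lid [ 595.98376935 -233.27847051  138.        ] pad [ 493.63557945 -270.03110979  112.        ]
```

View pics/cA.png

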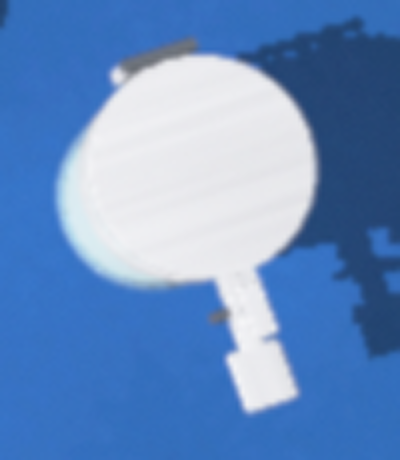

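View pics/cB.png

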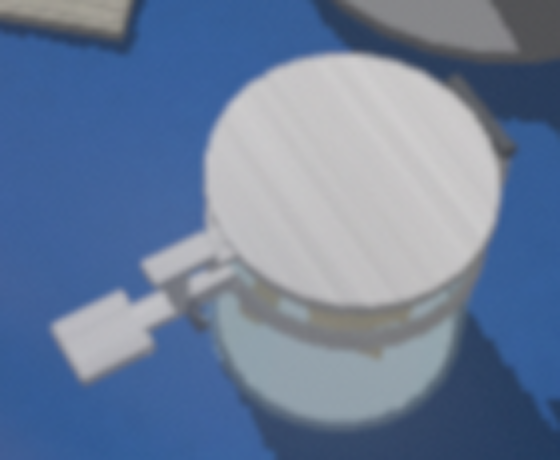

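Both cameras agree that the jar centre is at about (596,-231). The pad is about 111 mm away (expected 112), and the yaw is about 0.35. Next I press the lever with closed fingers, using the narrow side of the body towards the lid.

```bash
cat >> h.py <<'E'
from station import env,set_gripper
from scipy.spatial.transform import Rotation as R
L=(onz("top",425.5,177,138)+onz("side",378.5,275,138))/2
P=(onz("top",440.5,229,112)+onz("side",315.9,314.1,112))/2
u=(L-P)[:2];YAW=np.arctan2(u[1],u[0]);u=u/np.linalg.norm(u)
C=(L[:2]+P[:2]+112*u)/2
def w(x,z,y=0): # tips in the jar frame -> TCP in the world
    return [*(C+x*u+y*np.array([-u[1],u[0]])),z+20+env.tips_ahead]
def quat():
    q0=env.read_state()["qpos"];qs=[(R.from_euler("z",YAW+k)*R.from_euler("x",np.pi)).as_quat() for k in(0,np.pi)]
    f=lambda q:(lambda s:9 if s is None else abs(s[5]-q0[5]))(env.ik(w(-115,160),q))
    return min(qs,key=f)
E
python3 - <<'E'
from h import *
import cv2
print(C,YAW,L,P,env.tips_ahead)
q=quat()
set_gripper(0)
env.reach(w(-115,160),q)
s=env.read_state();print(s["time_s"],s["tool_pos"],w(-115,160),s["force"],s["width"],s["qpos"])
env.move_l(w(-115,100),rate=60)
print("hit",env.move_l(w(-115,83.5),rate=15,f_stop=12),env.read_state()["tool_pos"][2]-20-env.tips_ahead,env.read_state()["force"])
env.hold(1)
cv2.imwrite("pics/s1.png",viewer.camera("side"));s=env.read_state();print(s["time_s"],s["force"])
E
```

```text
[ 596.9257679  -231.41620908] 0.34184941034474325 [ 596.45431292 -231.58396175  138.        ] [ 491.87795737 -268.79422324  112.        ] 80.0
3.0333 [ 488.39246335 -270.76908371  260.15352078] [np.float64(488.580093494146), np.float64(-269.9676660990267), 260.0] [0.3195989  0.07994285 0.51424522] 0.49197980508056094 [-5.27452463e-01  3.80592386e-01  1.81189349e+00 -2.41473203e-04
  9.48706705e-01  7.02470931e-01]
hit False 83.66088564446676 [-0.53224359 -0.1404154   4.46838815]
6.4833 [-0.0224659   0.44793684  3.56695561]
```

View pics/s1.png

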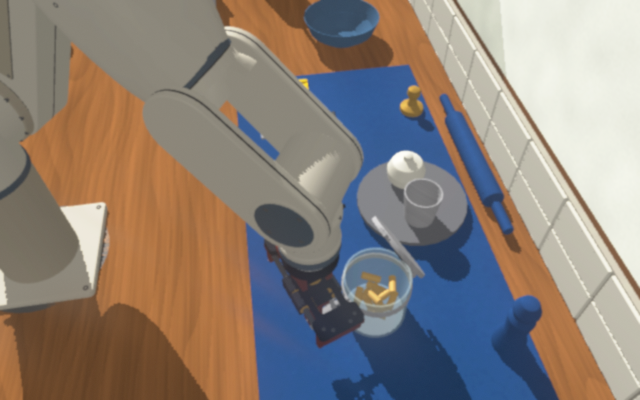

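The lid has popped up and is seen edge-on at about (397,245), with the jar open. Next I release the lever, let the lid settle, then lay the fingers on it and push slowly.

```bash
python3 - <<'E'
from h import *
import cv2
f0=None
def rep(t):
    s=env.read_state();print(t,round(s["time_s"],2),np.round(s["force"],2),flush=True)
env.move_l(w(-115,110),rate=30)
env.move_l(w(-115,209),rate=80)
env.move_l(w(-53,209),rate=50); env.hold(0.5); rep("start")
print(env.move_l(w(-25,209),rate=30,f_stop=6)); rep("near")
print(env.move_l(w(-4,209),rate=12,f_stop=6)); env.hold(0.4); rep("laid")
cv2.imwrite("pics/s2.png",viewer.camera("side"))
for x in(25,50,77):
    print(env.move_l(w(x,209),rate=20,f_stop=6)); rep(x)
env.hold(0.5)
cv2.imwrite("pics/s3.png",viewer.camera("side"))
E
python3 -c "
import cv2,numpy as np
cv2.imwrite('pics/s23.png',np.hstack([cv2.resize(cv2.imread(f'pics/s{i}.png')[140:360,230:480],None,fx=1.6,fy=1.6) for i in(2,3)]))"
```

```text
start 10.8 [-0.16 -1.12 -0.57]
False
near 11.88 [0.44 0.1  0.03]
False
laid 14.18 [ 0.1  -0.11  0.92]
False
25 15.83 [ 0.28 -0.19 -0.64]
False
50 17.23 [ 0.21 -0.04 -0.38]
False
77 18.73 [ 0.04  0.25 -0.8 ]
```

View pics/s23.png

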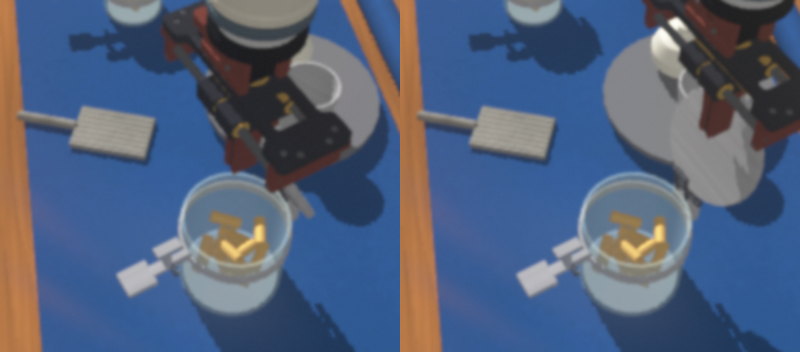

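The lid now leans back past upright: its underside disc shows at about (715,155) in the right panel. I'll retreat along the same line and check it.

```bash
python3 - <<'E'
from h import *
import cv2
env.move_l(w(-20,209),rate=60)
env.move_l(w(-150,240),rate=120)
env.hold(0.5)
s=env.read_state();print(s["time_s"],s["force"])
a=viewer.camera("side");b=viewer.camera("top")
cv2.imwrite("pics/s4.png",np.vstack([a[:,:],b])[::1,::1])
cv2.imwrite("pics/s4.png",cv2.resize(np.hstack([a[:360,220:540],b[:360,150:530]]),None,fx=1.1,fy=1.1))
# expected hinge and lid front-edge pixels at 1.95 rad
for th in(1.05,1.57,1.95):
    p=[*(C+(62-120*np.cos(th))*u),20+114+120*np.sin(th)];print(th,proj("side",p),proj("top",p))
E
```

```text
22.8167 [0.74311571 0.04214813 0.09226611]
1.05 (np.float64(384.73690846239015), np.float64(235.5242209860895)) (np.float64(441.3314373980471), np.float64(166.52511795473131))
1.57 (np.float64(420.59900804912394), np.float64(212.49688176038254)) (np.float64(432.5369898358008), np.float64(133.05589304207655))
1.95 (np.float64(444.5513077797786), np.float64(204.5830499682525)) (np.float64(422.68092879465166), np.float64(111.28821475501849))
```

View pics/s4.png

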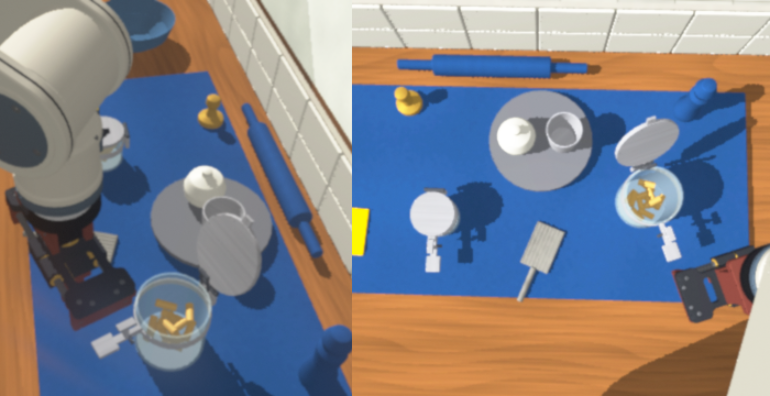

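The lid's front edge appears at about (421,108) in the top view. The prediction for 1.95 rad is (423,111), so the lid is on its stop. The small jar is still shut, and the gripper is clear.

```bash
python3 -c "
from station import workorder
print(workorder.sign_off())"
```

```text
the job is handed in; nothing more can be done
None
```

The larger jar is open with its lid leaning on the hinge stop, the smaller jar is still shut, the arm is clear of everything, and the job was handed in at about 23 s.

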